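# Ready the cash box for its hinge screws

## Robot

A 7-joint arm with a two-finger parallel gripper is mounted at the origin on a cart in front of the work surface, level with it; the furniture and walls round the work are solid. World frame = base frame: x ahead of the robot, y to its left, z up, the work surface at z = 0. Lengths are in m, angles in rad, forces in N, time in s.
With the tool pointing down it reaches from about 0.425 to 0.875 m from the base axis. Payload 4.7 kg.
Tool frame: the origin (TCP) lies midway between the tips of the shut fingers; the grasp point (between the pads) lies 19 mm behind it (ctrl.grip_point_offset is the distance from the TCP to the grasp point, in m); z points along the fingers, y is the line along which they close (so a half turn about z gives the same grasp; the last joint's range is limited). The gripper opens to 87 mm and grips with 3 to 60 N. Pads are 19 mm wide; open, the fingers measure 117 mm over their backs; the gripper's body (75 mm by 190 mm) begins 51 mm behind the grasp point.
Start: joints at [1.288, 0.321, -0.07, 1.45, 0.023, 1.371, -0.057], TCP at [0.19, -0.622, 0.223] pointing down, gripper open.
Joint ranges: [-2.86, 2.86], [-0.3, 2.09], [-1.38, 1.24], [0.06, 2.45], [-1.56, 4.7], [0.09, 2.05], [-2.69, 2.69]. Speed limits (rad/s): [2.57, 2.57, 3.14, 3.14, 3.14, 3.14, 3.14].

## Interface

Orientations are given as a rotation vector (axis times angle).
In Python, from bench import ctrl gives the robot as it stands. The module is installed in compiled form; this text tells all that it offers.
- The arm moves only by the shell command python3 -m handwheel 'ROWS' [OPENING] [FORCE]. ROWS is JSON, a list of rows, each an object of numbers: "x", "y", "z": the shift along the tool's x, y, z in m; "wx", "wy", "wz": the turn, a rotation vector about the tool's x, y, z in degrees. A call has 1 to 10 rows; each row is the pose to reach, as a shift and turn from the pose commanded when the call began, along the tool's axes at that moment; what a row does not reach only later rows make up. A row lasts 1/12 s, in which the tool goes at most 41.7 mm and 7.16 degrees, less where a joint would pass 70% of its speed; a pose out of reach is approached as far as the arm can. A call with a gripper value outside its range is refused whole. OPENING is the finger opening in m, from 0 to 0.087, set as the call begins (- or left out, the last holds). The fingers move at their own pace and stop on an object; FORCE is the grip in N (left out, the last holds). Time passes only in rows, so rows that repeat a pose let the fingers close. It gives the time, the measured TCP pose, the force, the opening and the grip force at its end, in the units of the state.
- ctrl.get_state(): the state, without advancing time (a new reading comes with each control period).
- ctrl.get_image(name): name is "side" or "top" or "wrist"; returns a dict with "image" (400x640x3 uint8, red, green, blue), "K" (3x3 intrinsics, pixels), "world_to_cam" (4x4, takes a point from world to camera coordinates); the wrist camera has in their place "hand_eye" (4x4, takes a point from camera to tool coordinates, whose origin is the TCP and whose axes are the flange's). Camera axes: x right, y down, z forward; pixel columns grow to the right and rows downward; lengths in m; the calibration is good to about 2 mm. The wrist camera is an equidistant fisheye: a pixel r from the principal point sees the ray r / f radians off the axis. A picture is of the moment at which its call begins: read the wrist's pose just before it. There is no depth.
- ctrl.close_job(): hands the job in; it is judged then, once.
The state is a dict: "time": time; "joint_positions": joint angles; "qd": joint speeds; "joint_torque": joint torques, N m; "position": TCP position; "tool_rot": TCP orientation; "ft_force": force on the tool from outside, world axes, zero at the start; "torque": the same for the moment, N m; "grip_width": opening from 0.0 (shut) to 1.0 (fully open); "grip_force": force on a finger pad.
Only numpy, scipy, OpenCV 4.12 (cv2) and the standard library are available. Lean on these libraries where they do the work, as an engineer would, in place of code of your own. Each camera call takes 0.05 s, during which the arm holds its last target. There are 200 camera calls.

## Task

The cash box is having its hinge screws changed: first turn the empty clear cup mouth up on about the spot where it stands, so that the screws can be dropped into it, and let go of it. Then grip the free edge of the lid, which is thrown fully back, swing it forward to its balance point, leaning about 15 degrees from upright towards the front of the box, where it would fall neither open nor shut and no weight pulls on the screws, and finish while still gripping it there, quite still. Never let the lid drop shut, and leave the other things where they are.

Things in the scene. Friction and masses are not known exactly. Their poses are not given: they have to be found in the camera images.
- cash_box: The blue steel cash box, standing fixed on the table with its front (the side with the catch) roughly towards the robot. Lower tray 200 mm (front to back, own x) x 300 mm (own y) x 85 mm high, 2 mm walls. Origin: centre of its underside; own -x points out of its front, +x to its hinge side, z up.
- lid_hinge (a point): Middle of the lid's hinge line, along the box's back edge at 87 mm above the table; axes as the box's (y along the hinge line).
- cash_box_lid (a joint): Lid angle, rad: 0 shut, pi/2 upright, 1.745 thrown fully back on its stop, where it rests at the start. Its weight stands over the hinge (balance point) at 1.319, 14.4 degrees short of upright: above that it falls open, below it falls shut. Light hinge (friction 0.02 N m; lid 0.28 to 0.46 kg): about 1 N at the free edge moves it.
- lid_edge (a point): Moves with the lid: middle of the outer face of its front wall (2 mm sheet, 304 mm along own y, 35 mm along own z); from the hinge line 206 mm along own -x and 16 mm along own z. With the lid open this wall is its top edge, 290 mm up: straddle it from above, fingers closing along own z on 35 mm. Own x points from this edge to the hinge (down when open), own z out of the top panel (then backwards).
- screw_cup: Empty clear plastic cup, a cone 45 mm high, 32 mm across at the base and 48 mm at the mouth, 12 g, stiff. Starts mouth down. Origin: centre of the underside of its base; own z points from the base to the mouth (down at the start, up when the job is done). Laid on its side it stays lying, mouth end tilted up about 10 degrees.
- cup_middle (a point): Point on the axis of that cup, half way up (22.5 mm from base and from mouth); axes as the cup's.
- screwdriver: Bystander: red-handled screwdriver, 180 mm long, 26 mm thick, lying behind the box to the right of its lid. Origin under its middle.
- full_cup: Bystander: the same sort of cup, 48 mm across x 45 mm, full of amber drink, standing mouth up behind the empty one. Origin at the centre of its base.
- lid_catch (a point): Centre of the flat catch plate at the middle of that edge, 18 mm wide along y; it stands 5 mm proud of the wall and reaches 13 mm beyond it on the lid's inner side. Grip the edge 25 mm or more to either side of it, no farther than 130 mm. The drop handle lies flat on the panel more than 70 mm below the edge, out of the way. Axes as lid_edge.
- scraper: Bystander: paint scraper with a red handle, 183 mm long, 71 mm wide, 17 mm thick, lying flat between the screwdriver and the full cup, farther back. Origin under its middle.

How it is judged:
On the way, in this order (a step that is already met when the one before it is completed fails the run):
1. the cup stands mouth up on the table, let go, within 15 cm of where it stood (angle between screw_cup's own z axis and vertical below 0.12 rad and height (world z) of screw_cup between -0.004 and 0.006 m and distance of cup_middle from where it was at the start of the episode below 0.15 m and linear speed of screw_cup below 0.03 m/s and contact force between screw_cup and the fingers below 0.05 N), for 0.3 s.
2. the fingers grip the lid by its free edge and it is still at its balance point (value of joint cash_box_lid between 1.239 and 1.399 rad and velocity of joint cash_box_lid between -0.05 and 0.05 rad/s and contact force between the fingers and cash_box above 4 N and distance between the grasp point and lid_edge below 0.165 m), for 0.5 s.
At the end, for the whole second after the job is handed in: The lid is gripped by its free edge (over 4 N of contact, grasp within 165 mm of the edge's middle), still, within 0.08 rad (4.5 degrees) of its balance point at 1.319 rad; the empty cup stands mouth up and free on the table within 15 cm of where it began (all of step 1 and all of step 2); the arm keeps its last pose, push and grip.
It fails at once if the lid drops shut (below 0.8 rad) (value of joint cash_box_lid below 0.8 rad).
It fails at once if the screwdriver is shifted more than 3 cm (distance of screwdriver from where it was at the start of the episode above 0.03 m).
It fails at once if the full cup is shifted more than 3 cm (distance of full_cup from where it was at the start of the episode above 0.03 m).
It fails at once if the scraper is shifted more than 3 cm (distance of scraper from where it was at the start of the episode above 0.03 m).
It fails at once if the full cup is tipped (angle between full_cup's own z axis and vertical above 0.35 rad).
It also fails if it takes over 72 s, if anything falls off the work surface, if the arm or the gripper's body presses on something with over 40 N, if the wrist force passes 120 N, or if a joint passes its speed limit or range.

## Working session

There is one attempt and no reset: what is moved stays moved. The work goes in short steps, Python scripts to look and compute and a shell command to move; the robot and the scene stay as the last step left them, time stands still between calls to the robot, and variables do not carry over. Pictures are saved under pics/ and viewed, at most 10 in all, crops included, and the job is handed in when it is done.

```bash
mkdir -p pics; python3 - <<'E'
from bench import ctrl
import cv2,numpy as np
s=ctrl.get_state();print(s)
for n in["side","top"]:
    d=ctrl.get_image(n);cv2.imwrite(f"pics/{n}0.png",d["image"][:,:,::-1]);print(n,d["K"],d["world_to_cam"])
    np.savez(f"{n}0.npz",**d)
E
```

```text
{'time': 0.0, 'joint_positions': array([ 1.28811784,  0.32181872, -0.0700721 ,  1.45167734,  0.02262782,
        1.37080776, -0.05688   ]), 'qd': array([-0.00029123, -0.00141604, -0.00056722, -0.00077534,  0.00027823,
        0.00066236, -0.00104096]), 'joint_torque': array([-4.22207868e-04, -4.91284204e+01, -4.04277295e-01, -3.12526238e+01,
       -6.41124928e-02,  4.37833916e-02,  1.97041340e-04]), 'position': array([ 0.18985784, -0.62106969,  0.22146304]), 'tool_rot': array([-3.10519875e+00, -4.64260290e-01,  6.48288630e-04]), 'ft_force': array([ 0.08740927, -0.39777569,  0.30154044]), 'torque': array([-0.06019779,  0.01798396,  0.01594216]), 'grip_force': 0.0, 'grip_width': 1.0031303602375918}
side [[491.75629315   0.         330.36298192]
 [  0.         491.75629315 198.45380992]
 [  0.           0.           1.        ]] [[ 0.96939694  0.24546479  0.00407561 -0.5073947 ]
 [ 0.199707   -0.7788162  -0.59461117 -0.10171028]
 [-0.14278196  0.57722818 -0.80400307  1.50605762]
 [ 0.          0.          0.          1.        ]]
top [[413.26452395   0.         323.01510441]
 [  0.         413.26452395 198.50345647]
 [  0.           0.           1.        ]] [[ 0.00870094 -0.99995168 -0.00457596 -0.06344015]
 [-0.99104683 -0.00801357 -0.13327404  0.55903649]
 [ 0.13323093  0.0056946  -0.99106866  1.08901566]
 [ 0.          0.          0.          1.        ]]
```

View pics/top0.png

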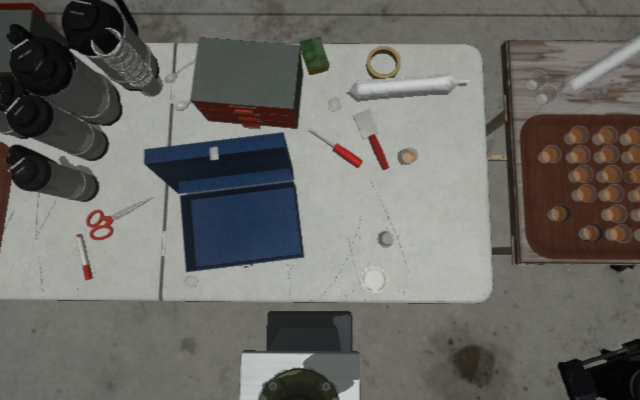

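View pics/side0.png

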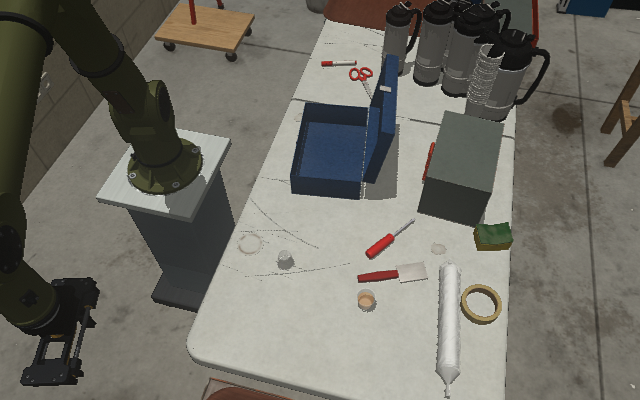

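The top view shows the empty cup at about (385,239), the full cup at (407,156), the tray corners at (181,194), (186,271), (302,257) and (294,183), and the lid's top edge from (145,150) to (286,134). In the side view the empty cup is at (285,258), the full cup at (366,299), and the lid's top edge runs from about (393,57) to (372,180).

```bash
cat > h.py <<'E'
import numpy as np,cv2
from scipy.spatial.transform import Rotation as R
def ray(d,uv):
    W=d["world_to_cam"];K=d["K"]
    r=W[:3,:3].T@np.linalg.solve(K,[uv[0],uv[1],1.]);return -W[:3,:3].T@W[:3,3],r
def plane(d,uv,z):
    c,r=ray(d,uv);return c+r*(z-c[2])/r[2]
def tri(d1,u1,d2,u2):
    c1,r1=ray(d1,u1);c2,r2=ray(d2,u2)
    t=np.linalg.lstsq(np.c_[r1,-r2],c2-c1,rcond=None)[0]
    p,q=c1+t[0]*r1,c2+t[1]*r2;return (p+q)/2,np.linalg.norm(p-q)
def proj(d,p):
    q=d["world_to_cam"]@np.r_[p,1];q=d["K"]@q[:3];return q[:2]/q[2]
E
python3 - <<'E'
from h import *
np.set_printoptions(precision=4,suppress=True)
S=dict(np.load("side0.npz"));T=dict(np.load("top0.npz"))
print("cup",tri(S,(285,258),T,(385,239)),plane(S,(285,258),.0225),plane(T,(385,239),.0225))
print("full",tri(S,(366,299),T,(407,156)))
for uv in[(181,194),(186,271),(302,257),(294,183)]:print("tray",plane(T,uv,.085))
print("lid L",tri(S,(393,57),T,(145,150)),"R",tri(S,(372,180),T,(286,134)))
a=cv2.resize(S["image"][230:290,240:330],None,fx=4.4,fy=4.4,interpolation=2);b=cv2.resize(T["image"][210:270,340:430],None,fx=4.4,fy=4.4,interpolation=2)
c=cv2.resize(S["image"][40:210,280:410],None,fx=1.7,fy=1.7);e=cv2.resize(T["image"][120:280,130:310],None,fx=2,fy=2)
o=np.zeros((590,800,3),np.uint8)
for im,x,y in((a,0,0),(b,400,0),(c,0,270),(e,400,270)):o[y:y+im.shape[0],x:x+im.shape[1]]=im[:590-y,:800-x]
cv2.imwrite("pics/crop1.png",o[:,:,::-1])
E
```

```text
cup (array([ 0.4546, -0.2282,  0.016 ]), np.float64(0.006039220330968895)) [ 0.459  -0.2305  0.0225] [ 0.4516 -0.2284  0.0225]
full (array([ 0.6862, -0.2921,  0.0207]), np.float64(0.004942919754323212))
tray [0.562  0.3127 0.085 ]
tray [0.3636 0.2891 0.085 ]
tray [ 0.4016 -0.0065  0.085 ]
tray [0.5935 0.0174 0.085 ]
lid L (array([0.6252, 0.3234, 0.2836]), np.float64(0.00844446673651806)) R (array([0.6718, 0.0159, 0.1411]), np.float64(0.08080357262486891))
```

View pics/crop1.png

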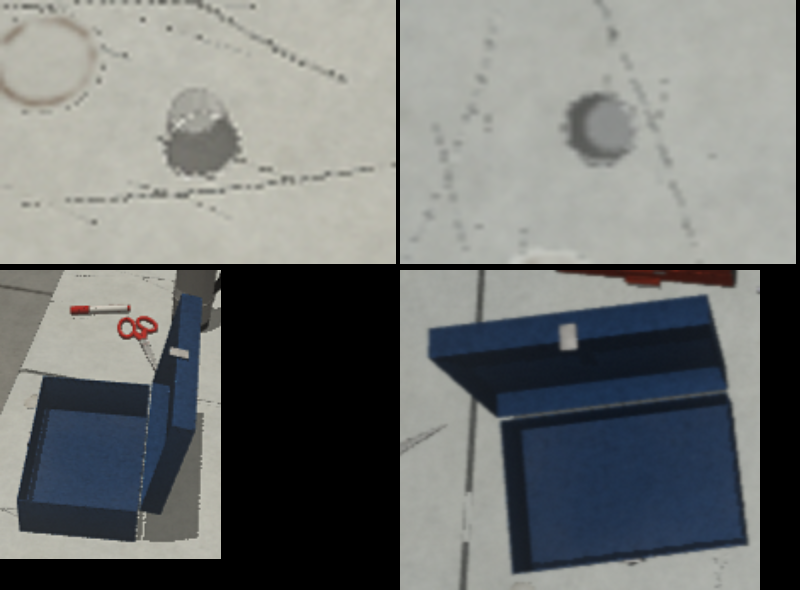

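The crop shows the mouth-down cup clearly. Its base disc is at side (284.5,255) and top (387,238), and its mouth ring centre is at top (385.3,239). Both box views agree on a yaw of about 0.12 rad.

```bash
cat >> h.py <<'E'
np.set_printoptions(precision=4,suppress=True)
from bench import ctrl
OFF=ctrl.grip_point_offset
def go(p,tilt,yaw,s=None):
    """tool x horizontally along yaw; tilt deg: + fingers point outward (along yaw), - back. p: grasp point. prints shift+turn from the current pose"""
    s=s or ctrl.get_state();R0=R.from_rotvec(s["tool_rot"])
    c,n=np.cos(yaw),np.sin(yaw);h=np.array([c,n,0]);t=np.radians(tilt)
    z=h*np.sin(t)-np.array([0,0,1])*np.cos(t);x=h*np.cos(t)+np.array([0,0,1])*np.sin(t);y=np.cross(z,x)
    Rt=R.from_matrix(np.c_[x,y,z]);tcp=np.array(p)+OFF*z
    print("shift",R0.inv().apply(tcp-s["position"]),"turn",np.degrees((R0.inv()*Rt).as_rotvec()),"tcp",tcp)
E
python3 - <<'E'
from h import *
S=dict(np.load("side0.npz"));T=dict(np.load("top0.npz"))
print(plane(T,(385.3,239),0),plane(T,(387,238),.045),plane(S,(284.5,255),.045))
print(OFF);w=ctrl.get_image("wrist");print(w["hand_eye"],w["K"])
for t in(0,-45,40):go((.453,-.230,.2),t,np.arctan2(-.23,.453))
E
```

```text
[ 0.4525 -0.2325  0.    ] [ 0.4535 -0.2306  0.045 ] [ 0.4605 -0.2342  0.045 ]
0.0187
[[ 0.0009 -0.9544 -0.2984  0.083 ]
 [ 1.      0.0008  0.0005  0.0013]
 [-0.0002 -0.2984  0.9544 -0.1626]
 [ 0.      0.      0.      1.    ]] [[309.7069   0.     323.9174]
 [  0.     309.7069 196.5581]
 [  0.       0.       1.    ]]
shift [ 0.366  -0.2971  0.0408] turn [-0.0794  0.0364 43.9262] tcp [ 0.453  -0.23    0.1813]
shift [ 0.3565 -0.3062  0.0354] turn [ 17.1557 -42.6928  41.6303] tcp [ 0.4412 -0.224   0.1868]
shift [ 0.3746 -0.2887  0.0365] turn [-15.3972  38.0262  42.0665] tcp [ 0.4637 -0.2354  0.1857]
```

```bash
python3 -m handwheel '[{"x":0.366,"y":-0.297,"z":0.04,"wz":44},{"x":0.366,"y":-0.297,"z":0.04,"wz":44},{"x":0.366,"y":-0.297,"z":0.04,"wz":44},{"x":0.366,"y":-0.297,"z":0.04,"wz":44},{"x":0.366,"y":-0.297,"z":0.04,"wz":44},{"x":0.366,"y":-0.297,"z":0.04,"wz":44},{"x":0.366,"y":-0.297,"z":0.04,"wz":44},{"x":0.366,"y":-0.297,"z":0.04,"wz":44},{"x":0.366,"y":-0.297,"z":0.04,"wz":44},{"x":0.366,"y":-0.297,"z":0.04,"wz":44}]' 0.087 && python3 -m handwheel '[{"x":0.1},{"x":0},{"x":0}]'; python3 - <<'E'
from h import *
go((.453,-.230,.2),0,np.arctan2(-.23,.453));print(ctrl.get_state()["joint_positions"])
go((.453,-.230,.13),40,np.arctan2(-.23,.453))
E
```

```text
shift [ 0.366  -0.2971  0.0408] turn [-0.0794  0.0364 43.9262] tcp [ 0.453  -0.23    0.1813]
[ 1.2881  0.3216 -0.0701  1.4514  0.0226  1.3708 -0.0569]
shift [ 0.3746 -0.2886  0.1065] turn [-15.3972  38.0262  42.0665] tcp [ 0.4637 -0.2354  0.1157]invalid input at $[0]: expected keys x, y, z, wx, wy, wz
```

```bash
python3 -m handwheel '[{"x":0.366,"y":-0.297,"z":0.04,"wx":0,"wy":0,"wz":44},{"x":0.366,"y":-0.297,"z":0.04,"wx":0,"wy":0,"wz":44},{"x":0.366,"y":-0.297,"z":0.04,"wx":0,"wy":0,"wz":44},{"x":0.366,"y":-0.297,"z":0.04,"wx":0,"wy":0,"wz":44},{"x":0.366,"y":-0.297,"z":0.04,"wx":0,"wy":0,"wz":44},{"x":0.366,"y":-0.297,"z":0.04,"wx":0,"wy":0,"wz":44},{"x":0.366,"y":-0.297,"z":0.04,"wx":0,"wy":0,"wz":44},{"x":0.366,"y":-0.297,"z":0.04,"wx":0,"wy":0,"wz":44},{"x":0.366,"y":-0.297,"z":0.04,"wx":0,"wy":0,"wz":44},{"x":0.366,"y":-0.297,"z":0.04,"wx":0,"wy":0,"wz":44}]' 0.087; python3 - <<'E'
from h import *
go((.453,-.230,.2),0,np.arctan2(-.23,.453));print(ctrl.get_state()["joint_positions"])
go((.453,-.230,.13),40,np.arctan2(-.23,.453))
E
```

```text
time: 0.98
position: [0.4182, -0.2817, 0.1878]
tool_rot: [3.054, -0.734, 0.0]
ft_force: [0.4, -0.7, 0.4]
grip_width: 0.999
grip_force: 0.0
shift [ 0.0076 -0.0618  0.0065] turn [ 0.0241 -0.01   -0.0902] tcp [ 0.453  -0.23    0.1813]
[ 0.8355  0.0457 -0.3029  1.8446  0.0148  1.2532 -1.514 ]
shift [ 0.0196 -0.0619  0.0721] turn [ 0.0546 39.99   -0.0781] tcp [ 0.4637 -0.2354  0.1157]
```

```bash
python3 -m handwheel '[{"x":0.02,"y":-0.062,"z":0.07,"wx":0,"wy":7,"wz":0},{"x":0.02,"y":-0.062,"z":0.07,"wx":0,"wy":14,"wz":0},{"x":0.02,"y":-0.062,"z":0.07,"wx":0,"wy":21,"wz":0},{"x":0.02,"y":-0.062,"z":0.07,"wx":0,"wy":28,"wz":0},{"x":0.02,"y":-0.062,"z":0.07,"wx":0,"wy":35,"wz":0},{"x":0.02,"y":-0.062,"z":0.07,"wx":0,"wy":40,"wz":0},{"x":0.02,"y":-0.062,"z":0.07,"wx":0,"wy":45,"wz":0},{"x":0.02,"y":-0.062,"z":0.07,"wx":0,"wy":45,"wz":0},{"x":0.02,"y":-0.062,"z":0.07,"wx":0,"wy":45,"wz":0}]' 0.087; python3 - <<'E'
from h import *
print(ctrl.get_state()["joint_positions"])
for t in(45,0,-45):go((.453,-.230,.13),t,np.arctan2(-.23,.453))
E
```

```text
time: 1.73
position: [0.4877, -0.2486, 0.1251]
tool_rot: [2.691, -0.642, 1.076]
ft_force: [1.7, 0.2, 2.9]
grip_width: 1.002
grip_force: 0.0
[ 1.2319 -0.3018 -0.7574  2.4484 -0.8764  0.2188 -0.8285]
shift [-0.0247 -0.0009 -0.012 ] turn [-0.0161  1.3959  0.0574] tcp [ 0.4648 -0.236   0.1168]
shift [-0.038  -0.001  -0.0171] turn [  0.0073 -43.6041   0.0607] tcp [ 0.453  -0.23    0.1113]
shift [-0.0438 -0.001  -0.0302] turn [  0.0324 -88.6041   0.0575] tcp [ 0.4412 -0.224   0.1168]
```

```bash
python3 - <<'E'
from h import *
go((.516,-.279,.11),-45,np.radians(-38))
E
```

```text
shift [-0.0007  0.0117  0.0385] turn [  0.1817 -88.3036  12.3217] tcp [ 0.5056 -0.2709  0.0968]
```

```bash
python3 -m handwheel '[{"x":0,"y":0.002,"z":0.01,"wx":0,"wy":-7,"wz":1},{"x":0,"y":0.004,"z":0.02,"wx":0,"wy":-14,"wz":2},{"x":0,"y":0.006,"z":0.02,"wx":0,"wy":-21,"wz":3},{"x":0,"y":0.008,"z":0.02,"wx":0,"wy":-28,"wz":4},{"x":0,"y":0.01,"z":0.03,"wx":0,"wy":-35,"wz":5},{"x":0,"y":0.012,"z":0.03,"wx":0,"wy":-42,"wz":6},{"x":0,"y":0.012,"z":0.035,"wx":0,"wy":-49,"wz":7},{"x":0,"y":0.012,"z":0.0385,"wx":0,"wy":-56,"wz":8},{"x":0,"y":0.012,"z":0.0385,"wx":0,"wy":-63,"wz":9},{"x":0,"y":0.012,"z":0.0385,"wx":0,"wy":-70,"wz":10}]' 0.087; python3 - <<'E'
from h import *
go((.516,-.279,.11),-45,np.radians(-38));print(ctrl.get_state()["joint_positions"])
E
```

```text
time: 2.57
position: [0.5047, -0.2734, 0.0959]
tool_rot: [-2.929, 0.862, 0.143]
ft_force: [0.5, 0.4, 1.1]
grip_width: 1.0
grip_force: 0.0
shift [-0.0007 -0.0027 -0.0006] turn [ -0.6719 -38.3172   6.014 ] tcp [ 0.5056 -0.2709  0.0968]
[ 1.2807  0.5557 -1.0319  1.6677  0.4025  1.2922 -1.9797]
```

```bash
python3 -m handwheel '[{"x":0,"y":-0.0025,"z":0,"wx":-0.1,"wy":-7,"wz":1},{"x":0,"y":-0.0025,"z":0,"wx":-0.2,"wy":-14,"wz":2},{"x":0,"y":-0.0025,"z":0,"wx":-0.3,"wy":-21,"wz":3},{"x":0,"y":-0.0025,"z":0,"wx":-0.5,"wy":-28,"wz":4},{"x":0,"y":-0.0025,"z":0,"wx":-0.6,"wy":-35,"wz":5},{"x":0,"y":-0.0025,"z":0,"wx":-0.7,"wy":-38.3,"wz":6},{"x":0,"y":-0.0025,"z":0,"wx":-0.7,"wy":-38.3,"wz":6},{"x":0,"y":-0.0025,"z":0,"wx":-0.7,"wy":-38.3,"wz":6}]' 0.087; python3 - <<'E'
from h import *
s=ctrl.get_state();w=ctrl.get_image("wrist")
print(s["joint_positions"])
cv2.imwrite("pics/w1.png",w["image"][:,:,::-1]);np.savez("w1.npz",**w,pos=s["position"],rot=s["tool_rot"])
go((.516,-.279,.11),-45,np.radians(-38))
go((.456,-.232,.026),-45,np.radians(-38))
E
```

```text
time: 3.23
position: [0.5071, -0.2693, 0.0957]
tool_rot: [-2.553, 0.872, 1.046]
ft_force: [0.2, 0.2, 0.4]
grip_width: 0.999
grip_force: 0.0
[ 0.9204  1.014  -0.8202  1.0737  0.3398  2.007  -2.0701]
shift [0.0001 0.0021 0.0006] turn [ 0.0599 -0.5152  0.2859] tcp [ 0.5056 -0.2709  0.0968]
shift [0.0046 0.0019 0.1139] turn [ 0.0599 -0.5152  0.2859] tcp [ 0.4456 -0.2239  0.0128]
```

View pics/w1.png

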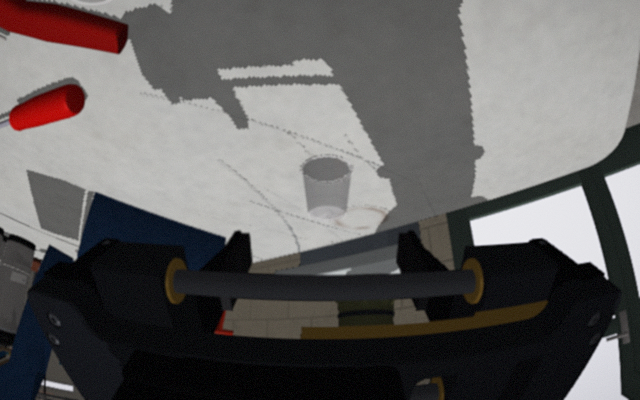

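The wrist view is upside down. The cup's mouth ring is at (327,168) and its base disc at (326,212), centred between the finger tips at (243,·) and (405,·).

```bash
cat >> h.py <<'E'
def wplane(w,uv,z):
    K=w["K"];H=w["hand_eye"];d=np.array([uv[0]-K[0,2],uv[1]-K[1,2]]);r=np.linalg.norm(d);a=r/K[0,0]
    v=np.r_[d/r*np.sin(a),np.cos(a)];Rt=R.from_rotvec(w["rot"]);c=Rt.apply(H[:3,3])+w["pos"];v=Rt.apply(H[:3,:3]@v)
    return c+v*(z-c[2])/v[2]
E
python3 - <<'E'
from h import *
w=dict(np.load("w1.npz"))
print(wplane(w,(327,169),0),wplane(w,(326,212),.045))
E
```

```text
[ 0.4566 -0.2339  0.    ] [ 0.4605 -0.2357  0.045 ]
```

```bash
python3 -m handwheel '[{"x":0.001,"y":0.003,"z":0.025,"wx":0,"wy":0,"wz":0},{"x":0.002,"y":0.003,"z":0.05,"wx":0,"wy":0,"wz":0},{"x":0.003,"y":0.003,"z":0.075,"wx":0,"wy":0,"wz":0},{"x":0.0045,"y":0.003,"z":0.1,"wx":0,"wy":0,"wz":0},{"x":0.0045,"y":0.003,"z":0.113,"wx":0,"wy":0,"wz":0},{"x":0.0045,"y":0.003,"z":0.113,"wx":0,"wy":0,"wz":0},{"x":0.0045,"y":0.003,"z":0.113,"wx":0,"wy":0,"wz":0}]' 0.087;  python3 - <<'E'
from h import *
print(ctrl.get_state()["joint_positions"])
go((.457,-.234,.026),-45,np.radians(-38))
E
```

```text
time: 3.87
position: [0.4449, -0.226, 0.0153]
tool_rot: [-2.556, 0.874, 1.042]
ft_force: [0.8, -1.3, 0.5]
grip_width: 0.999
grip_force: 0.0
[ 1.0125  0.9802 -0.826   1.3657  0.3453  1.7867 -2.0945]
shift [ 0.0027 -0.0011  0.0009] turn [ 0.0789 -0.6144  0.2176] tcp [ 0.4466 -0.2259  0.0128]
```

```bash
python3 -m handwheel '[{"x":0.002,"y":0,"z":0.001,"wx":0,"wy":0,"wz":0},{"x":0.002,"y":0,"z":0.001,"wx":0,"wy":0,"wz":0},{"x":0.002,"y":0,"z":0.001,"wx":0,"wy":0,"wz":0},{"x":0.002,"y":0,"z":0.001,"wx":0,"wy":0,"wz":0},{"x":0.002,"y":0,"z":0.001,"wx":0,"wy":0,"wz":0},{"x":0.002,"y":0,"z":0.001,"wx":0,"wy":0,"wz":0},{"x":0.002,"y":0,"z":0.001,"wx":0,"wy":0,"wz":0},{"x":0.002,"y":0,"z":0.001,"wx":0,"wy":0,"wz":0}]' 0.02 8;  python3 - <<'E'
from h import *
s=ctrl.get_state();print(s["position"]-0.0187*0, R.from_rotvec(s["tool_rot"]).as_matrix()[:,2])
go((.510,-.310,.13),0,np.radians(-38))
go((.510,-.310,.13),45,np.radians(-38))
E
```

```text
time: 4.53
position: [0.4458, -0.2258, 0.0116]
tool_rot: [-2.554, 0.873, 1.045]
ft_force: [0.1, 0.2, -0.0]
grip_width: 0.498
grip_force: 7.7
[ 0.4458 -0.2258  0.0116] [-0.5534  0.4309 -0.7128]
shift [ 0.003   0.027  -0.1429] turn [-0.0324 44.5349  0.2516] tcp [ 0.51   -0.31    0.1113]
shift [ 0.0086  0.027  -0.1561] turn [-0.1366 89.5348  0.2381] tcp [ 0.5204 -0.3181  0.1168]
```

```bash
python3 -m handwheel '[{"x":0,"y":0,"z":-0.02,"wx":0,"wy":0,"wz":0},{"x":0,"y":0.005,"z":-0.045,"wx":0,"wy":3,"wz":0},{"x":0,"y":0.01,"z":-0.07,"wx":0,"wy":10,"wz":0},{"x":0.001,"y":0.015,"z":-0.095,"wx":0,"wy":17,"wz":0},{"x":0.001,"y":0.02,"z":-0.12,"wx":0,"wy":24,"wz":0},{"x":0.002,"y":0.025,"z":-0.14,"wx":0,"wy":31,"wz":0},{"x":0.003,"y":0.027,"z":-0.143,"wx":0,"wy":38,"wz":0},{"x":0.003,"y":0.027,"z":-0.143,"wx":0,"wy":45,"wz":0},{"x":0.004,"y":0.027,"z":-0.146,"wx":0,"wy":52,"wz":0},{"x":0.005,"y":0.027,"z":-0.15,"wx":0,"wy":59,"wz":0}]' 0.02 8;  python3 - <<'E'
from h import *
print(ctrl.get_state()["joint_positions"])
go((.510,-.310,.1),45,np.radians(-38))
E
```

```text
time: 5.37
position: [0.5152, -0.3139, 0.1154]
tool_rot: [2.873, -0.983, 0.374]
ft_force: [-0.0, -0.7, 0.2]
grip_width: 0.498
grip_force: 7.7
[ 1.4548  0.2739 -1.0879  1.9108  0.397   0.8803 -2.0379]
shift [-0.0008  0.0002  0.0294] turn [-0.1839 30.2006  0.1696] tcp [ 0.5204 -0.3181  0.0868]
```

```bash
python3 -m handwheel '[{"x":0,"y":0,"z":0.01,"wx":0,"wy":6,"wz":0},{"x":0,"y":0,"z":0.02,"wx":0,"wy":12,"wz":0},{"x":-0.001,"y":0,"z":0.03,"wx":0,"wy":18,"wz":0},{"x":-0.001,"y":0,"z":0.03,"wx":0,"wy":25,"wz":0},{"x":-0.001,"y":0,"z":0.03,"wx":0,"wy":32,"wz":0},{"x":-0.001,"y":0,"z":0.03,"wx":0,"wy":34,"wz":0},{"x":-0.001,"y":0,"z":0.03,"wx":0,"wy":34,"wz":0},{"x":-0.001,"y":0,"z":0.03,"wx":0,"wy":34,"wz":0}]' 0.02 8;  python3 - <<'E'
from h import *
print(ctrl.get_state()["joint_positions"])
go((.510,-.310,.028),49,np.radians(-38))
for n in["side"]:
    d=ctrl.get_image(n);c=cv2.resize(d["image"][180:340,180:420],None,fx=2.5,fy=2.5);cv2.imwrite("pics/s1.png",c[:,:,::-1])
E
```

```text
time: 6.03
position: [0.517, -0.3217, 0.1118]
tool_rot: [2.523, -0.878, 1.043]
ft_force: [-0.4, -1.4, -0.4]
grip_width: 0.501
grip_force: 7.7
[ 1.8328 -0.1315 -1.3776  2.3382  0.8875  0.1003 -2.6899]
shift [-0.0673 -0.0068  0.0684] turn [1.3888 3.6861 0.2338] tcp [ 0.5211 -0.3187  0.0157]
```

View pics/s1.png

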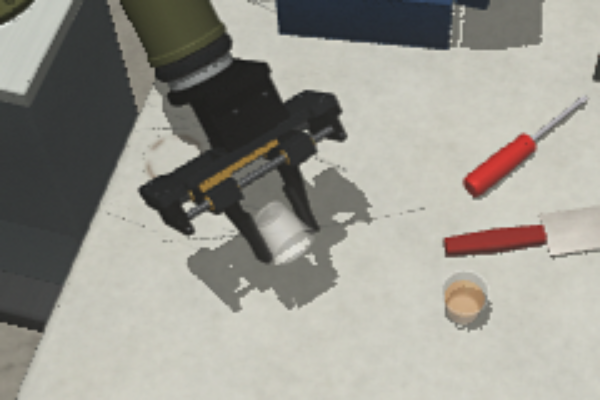

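The side crop shows the cup held between the fingers near (285,230) with its mouth outwards. Three joints are at their limits, so I'll back off the tilt and lay it down at about 30°.

```bash
python3 - <<'E'
from h import *
go((.510,-.310,.07),30,np.radians(-38))
go((.510,-.310,.032),30,np.radians(-38))
E
```

```text
shift [-0.045  -0.0004  0.0383] turn [  0.8674 -15.4229   0.0143] tcp [ 0.5174 -0.3158  0.0538]
shift [-0.072  -0.0009  0.0649] turn [  0.8674 -15.4229   0.0143] tcp [ 0.5174 -0.3158  0.0158]
```

```bash
python3 -m handwheel '[{"x":-0.005,"y":0,"z":0.005,"wx":0,"wy":-6,"wz":0},{"x":-0.015,"y":0,"z":0.015,"wx":0,"wy":-12,"wz":0},{"x":-0.03,"y":0,"z":0.025,"wx":0.5,"wy":-15.4,"wz":0},{"x":-0.045,"y":0,"z":0.038,"wx":0.9,"wy":-15.4,"wz":0},{"x":-0.045,"y":0,"z":0.038,"wx":0.9,"wy":-15.4,"wz":0}]' 0.02 8;  python3 - <<'E'
from h import *
print(ctrl.get_state()["joint_positions"])
go((.510,-.310,.032),30,np.radians(-38))
E
```

```text
time: 6.5
position: [0.5209, -0.3093, 0.0501]
tool_rot: [2.743, -0.938, 0.732]
ft_force: [-0.7, 0.7, -0.8]
grip_width: 0.5
grip_force: 7.7
[ 1.5588  0.2808 -1.194   2.182   0.8601  0.4693 -2.4901]
shift [-0.0158  0.0078  0.0303] turn [-0.9375  0.4074 -0.0195] tcp [ 0.5174 -0.3158  0.0158]
```

```bash
python3 -m handwheel '[{"x":-0.006,"y":0,"z":0.01,"wx":0,"wy":0,"wz":0},{"x":-0.011,"y":0,"z":0.019,"wx":0,"wy":0,"wz":0},{"x":-0.015,"y":0,"z":0.026,"wx":0,"wy":0,"wz":0},{"x":-0.0175,"y":0,"z":0.0303,"wx":0,"wy":0,"wz":0},{"x":-0.0175,"y":0,"z":0.0303,"wx":0,"wy":0,"wz":0}]' 0.02 8;  python3 - <<'E'
from h import *
s=ctrl.get_state();print(s["joint_positions"],s["position"]-OFF*R.from_rotvec(s["tool_rot"]).as_matrix()[:,2])
E
```

```text
time: 6.92
position: [0.5212, -0.3105, 0.0196]
tool_rot: [2.734, -0.929, 0.737]
ft_force: [1.0, 0.6, 0.5]
grip_width: 0.498
grip_force: 7.7
[ 1.3985  0.3076 -1.0318  2.2051  1.0158  0.4208 -2.6426] [ 0.5137 -0.3049  0.0358]
```

```bash
python3 -m handwheel '[{"x":-0.002,"y":0,"z":0.004,"wx":0,"wy":0,"wz":0},{"x":-0.002,"y":0,"z":0.004,"wx":0,"wy":0,"wz":0}]' 0.02 8; python3 -m handwheel '[{"x":-0.001,"y":0,"z":0.0015,"wx":0,"wy":0,"wz":0},{"x":-0.001,"y":0,"z":0.0015,"wx":0,"wy":0,"wz":0},{"x":-0.001,"y":0,"z":0.0015,"wx":0,"wy":0,"wz":0},{"x":-0.001,"y":0,"z":0.0015,"wx":0,"wy":0,"wz":0}]' 0.055 8;   python3 - <<'E'
from h import *
s=ctrl.get_state();print(s["joint_positions"],s["position"]-OFF*R.from_rotvec(s["tool_rot"]).as_matrix()[:,2])
w=ctrl.get_image("wrist");a=w["image"];d=ctrl.get_image("side");c=cv2.resize(d["image"][200:320,220:340],None,fx=3,fy=3)
o=np.zeros((400,1000,3),np.uint8);o[:,:640]=a;o[:360,640:]=c
cv2.imwrite("pics/w2.png",cv2.resize(o,(800,320))[:,:,::-1])
E
```

```text
time: 7.08
position: [0.5215, -0.3117, 0.0159]
tool_rot: [2.732, -0.93, 0.738]
ft_force: [-0.4, -0.0, 0.4]
grip_width: 0.499
grip_force: 7.7
time: 7.42
position: [0.5206, -0.3129, 0.0137]
tool_rot: [2.731, -0.932, 0.736]
ft_force: [-0.2, -0.0, 0.9]
grip_width: 0.619
grip_force: 0.0
[ 1.3502  0.3057 -0.976   2.2074  1.0284  0.4042 -2.6601] [ 0.5132 -0.3073  0.0298]
```

View pics/w2.png

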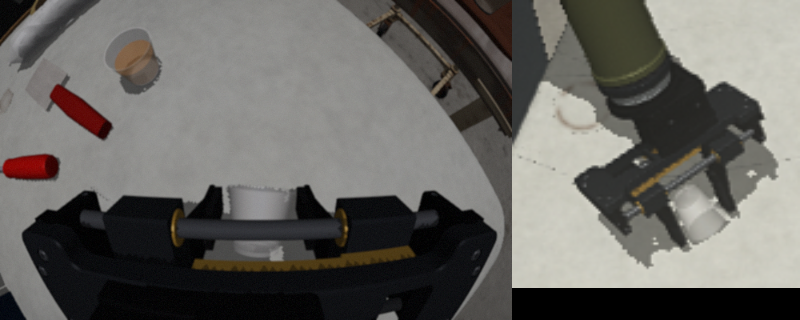

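The wrist view (left) shows the cup lying between the open fingers at about (260,215) with its mouth away from the robot. The side crop agrees. I'll back off and look.

```bash
python3 -m handwheel '[{"x":0,"y":0,"z":0,"wx":0,"wy":0,"wz":0},{"x":0,"y":0,"z":-0.01,"wx":0,"wy":0,"wz":0},{"x":0,"y":0,"z":-0.03,"wx":0,"wy":0,"wz":0},{"x":0,"y":0,"z":-0.06,"wx":0,"wy":-5,"wz":0},{"x":0,"y":0,"z":-0.09,"wx":0,"wy":-12,"wz":0},{"x":0,"y":0,"z":-0.11,"wx":0,"wy":-19,"wz":0},{"x":0.02,"y":0,"z":-0.12,"wx":0,"wy":-26,"wz":0},{"x":0.03,"y":0,"z":-0.12,"wx":0,"wy":-33,"wz":0},{"x":0.05,"y":0,"z":-0.12,"wx":0,"wy":-40,"wz":0},{"x":0.05,"y":0,"z":-0.12,"wx":0,"wy":-40,"wz":0}]' 0.087;   python3 - <<'E'
from h import *
s=ctrl.get_state();print(s["joint_positions"])
w=ctrl.get_image("wrist");np.savez("w3.npz",**w,pos=s["position"],rot=s["tool_rot"]);a=w["image"]
d=ctrl.get_image("side");np.savez("side3.npz",**d);c=cv2.resize(d["image"][200:320,220:340],None,fx=3,fy=3)
o=np.zeros((400,1000,3),np.uint8);o[:,:640]=a;o[:360,640:]=c
cv2.imwrite("pics/w3.png",cv2.resize(o,(800,320))[:,:,::-1])
E
```

```text
time: 8.35
position: [0.509, -0.3075, 0.1432]
tool_rot: [-2.903, 0.997, 0.252]
ft_force: [-1.5, -0.5, 0.5]
grip_width: 1.001
grip_force: 0.0
[ 1.267   0.6249 -1.0712  1.5074  0.4653  1.4908 -2.0706]
```

View pics/w3.png

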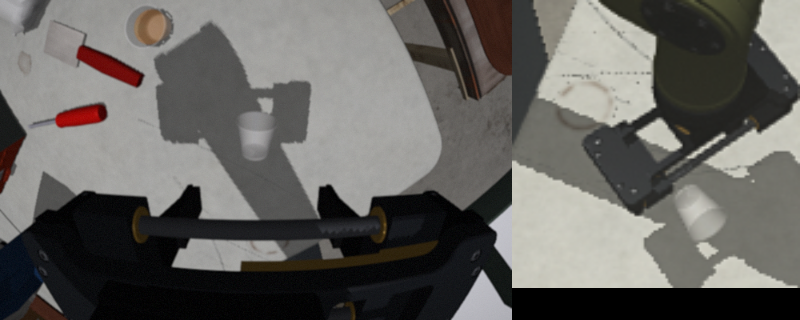

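```bash
python3 - <<'E'
from h import *
w=dict(np.load("w3.npz"))
m=wplane(w,(320.6,146),.024);b=wplane(w,(317.5,194),.016);c=(m+b)/2;print(m,b,c,np.linalg.norm(m-b),np.degrees(np.arctan2(*(m-b)[[1,0]])))
s=dict(np.load("side3.npz"))
# cup in side crop: centre (700,212) of 800x320 picture
u=((700*1.25-640)/3+220,212*1.25/3+200);print(u,plane(s,u,.02))
for p in(np.r_[c[:2],.022]+np.array([.788*.071,-.616*.071,.085]),np.r_[c[:2],.025]):go(p,-49,np.radians(-38))
E
```

```text
[ 0.5304 -0.3201  0.024 ] [ 0.4912 -0.2853  0.016 ] [ 0.5108 -0.3027  0.02  ] 0.05301035995285892 -41.60148842576852
(298.3333333333333, 288.3333333333333) [ 0.5171 -0.3044  0.02  ]
shift [ 0.0644 -0.0024  0.0338] turn [ -0.3623 -38.8007   0.4381] tcp [ 0.5557 -0.3377  0.0947]
shift [ 0.009  -0.0019  0.1271] turn [ -0.3623 -38.8007   0.4381] tcp [ 0.4997 -0.294   0.0127]
```

```bash
python3 - <<'E'
from h import *
for z,t in((.06,-20),(.035,-35),(.026,-49)):go((.513,-.303,z),t,np.radians(-39))
E
```

```text
shift [ 0.0132 -0.0034  0.0962] turn [-0.1915 -9.7961  1.2941] tcp [ 0.508  -0.299   0.0424]
shift [ 0.013  -0.0032  0.1193] turn [ -0.021  -24.7954   1.3167] tcp [ 0.5047 -0.2962  0.0197]
shift [ 0.0107 -0.0033  0.1258] turn [  0.1412 -38.7948   1.3244] tcp [ 0.502  -0.2941  0.0137]
```

```bash
python3 -m handwheel '[{"x":0.005,"y":-0.0034,"z":0.03,"wx":0,"wy":0,"wz":1.3},{"x":0.013,"y":-0.0034,"z":0.065,"wx":0,"wy":-4,"wz":1.3},{"x":0.013,"y":-0.0034,"z":0.096,"wx":-0.2,"wy":-10,"wz":1.3},{"x":0.013,"y":-0.0034,"z":0.108,"wx":0,"wy":-17,"wz":1.3},{"x":0.013,"y":-0.0034,"z":0.119,"wx":0,"wy":-24,"wz":1.3},{"x":0.012,"y":-0.0034,"z":0.122,"wx":0,"wy":-31,"wz":1.3},{"x":0.011,"y":-0.0034,"z":0.1255,"wx":0,"wy":-38,"wz":1.3},{"x":0.0107,"y":-0.0034,"z":0.1258,"wx":0.1,"wy":-38.8,"wz":1.3},{"x":0.0107,"y":-0.0034,"z":0.1258,"wx":0.1,"wy":-38.8,"wz":1.3}]' 0.087;  python3 - <<'E'
from h import *
s=ctrl.get_state();print(s["joint_positions"],s["position"]-OFF*R.from_rotvec(s["tool_rot"]).as_matrix()[:,2])
go((.513,-.303,.026),-49,np.radians(-39))
E
```

```text
time: 9.2
position: [0.4995, -0.2919, 0.0133]
tool_rot: [-2.486, 0.877, 1.132]
ft_force: [0.1, 0.1, -0.3]
grip_width: 1.0
grip_force: 0.0
[ 0.9285  1.177  -0.8248  1.0054  0.4202  2.0112 -2.0584] [ 0.5105 -0.3007  0.0256]
shift [ 0.0019  0.0002 -0.0028] turn [ 0.2899 -0.0859 -0.0058] tcp [ 0.502  -0.2941  0.0137]
```

Close the fingers on the cup.

```bash
python3 -m handwheel '[{"x":0,"y":0,"z":0,"wx":0,"wy":0,"wz":0},{"x":0,"y":0,"z":0,"wx":0,"wy":0,"wz":0},{"x":0,"y":0,"z":0,"wx":0,"wy":0,"wz":0},{"x":0,"y":0,"z":0,"wx":0,"wy":0,"wz":0},{"x":0,"y":0,"z":0,"wx":0,"wy":0,"wz":0},{"x":0,"y":0,"z":0,"wx":0,"wy":0,"wz":0},{"x":0,"y":0,"z":0,"wx":0,"wy":0,"wz":0}]' 0.02 8;  python3 - <<'E'
from h import *
go((.513,-.303,.1),0,np.radians(-39))
go((.513,-.303,.1),20,np.radians(-34))
E
```

```text
time: 9.78
position: [0.5002, -0.2934, 0.0169]
tool_rot: [-2.489, 0.88, 1.129]
ft_force: [1.0, 0.9, 0.2]
grip_width: 0.554
grip_force: 0.0
shift [-0.0378 -0.0002 -0.0545] turn [ 0.3548 48.6862  0.0636] tcp [ 0.513  -0.303   0.0813]
shift [-0.0345 -0.0007 -0.06  ] turn [-0.9674 68.6565 -5.0187] tcp [ 0.5183 -0.3066  0.0824]
```

```bash
python3 -m handwheel '[{"x":0,"y":0,"z":0,"wx":0,"wy":0,"wz":0},{"x":0,"y":0,"z":0,"wx":0,"wy":0,"wz":0},{"x":0,"y":0,"z":0,"wx":0,"wy":0,"wz":0},{"x":0,"y":0,"z":0,"wx":0,"wy":0,"wz":0}]' 0.02 8;  python3 - <<'E'
from h import *
w=ctrl.get_image("wrist");d=ctrl.get_image("side");c=cv2.resize(d["image"][200:320,220:340],None,fx=3,fy=3)
o=np.zeros((400,1000,3),np.uint8);o[:,:640]=w["image"];o[:360,640:]=c
cv2.imwrite("pics/w4.png",cv2.resize(o,(800,320))[:,:,::-1])
E
```

```text
time: 10.12
position: [0.5002, -0.2933, 0.0166]
tool_rot: [-2.488, 0.879, 1.13]
ft_force: [0.1, -0.6, 2.7]
grip_width: 0.483
grip_force: 7.8
```

View pics/w4.png

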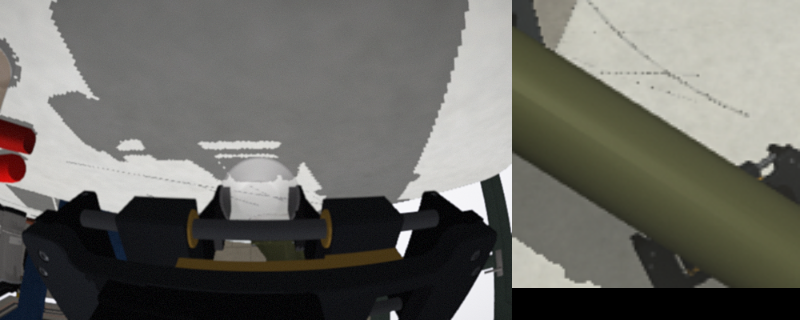

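Gripped at 42 mm, with the mouth facing the camera between the pads at about (258,185). Lift and pitch.

```bash
python3 -m handwheel '[{"x":-0.015,"y":0,"z":-0.013,"wx":0,"wy":0,"wz":0},{"x":-0.035,"y":0,"z":-0.03,"wx":0,"wy":0,"wz":0},{"x":-0.04,"y":0,"z":-0.04,"wx":0,"wy":7,"wz":0},{"x":-0.04,"y":0,"z":-0.045,"wx":0,"wy":14,"wz":0},{"x":-0.038,"y":0,"z":-0.05,"wx":0,"wy":21,"wz":-1},{"x":-0.038,"y":0,"z":-0.0545,"wx":0,"wy":28,"wz":-1},{"x":-0.038,"y":0,"z":-0.0545,"wx":0,"wy":35,"wz":-2},{"x":-0.038,"y":0,"z":-0.0545,"wx":0,"wy":42,"wz":-3},{"x":-0.038,"y":0,"z":-0.0545,"wx":0,"wy":49,"wz":-4},{"x":-0.036,"y":0,"z":-0.056,"wx":-0.5,"wy":56,"wz":-5}]' 0.02 8;  python3 - <<'E'
from h import *
print(ctrl.get_state()["joint_positions"])
go((.51,-.30,.08),31,np.radians(-34))
E
```

```text
time: 11.05
position: [0.515, -0.3043, 0.0808]
tool_rot: [2.974, -0.913, 0.207]
ft_force: [-0.4, -0.6, -0.4]
grip_width: 0.484
grip_force: 7.7
[ 1.3282  0.3893 -0.9829  1.8458  0.4045  0.9695 -1.9766]
shift [ 0.0008 -0.0005  0.0171] turn [-0.8805 23.3123 -0.3754] tcp [ 0.518  -0.3054  0.064 ]
```

```bash
python3 -m handwheel '[{"x":0,"y":0,"z":0.004,"wx":0,"wy":6,"wz":0},{"x":0,"y":0,"z":0.008,"wx":0,"wy":12,"wz":0},{"x":0,"y":0,"z":0.012,"wx":-0.5,"wy":18,"wz":-0.2},{"x":0.001,"y":0,"z":0.017,"wx":-0.9,"wy":23.3,"wz":-0.4},{"x":0.001,"y":0,"z":0.017,"wx":-0.9,"wy":23.3,"wz":-0.4},{"x":0.001,"y":0,"z":0.017,"wx":-0.9,"wy":23.3,"wz":-0.4}]' 0.02 8;  python3 - <<'E'
from h import *
s=ctrl.get_state();print(s["joint_positions"],s["position"]-OFF*R.from_rotvec(s["tool_rot"]).as_matrix()[:,2])
go((.51,-.30,.08),31,np.radians(-34))
w=ctrl.get_image("wrist");np.savez("w5.npz",**w,pos=s["position"],rot=s["tool_rot"]);d=ctrl.get_image("side");np.savez("side5.npz",**d);c=cv2.resize(d["image"][230:310,250:330],None,fx=5,fy=5,interpolation=2)
o=np.hstack([cv2.resize(w["image"][180:380,220:420],(400,400),interpolation=2),c])
cv2.imwrite("pics/w5.png",o[:,:,::-1])
E
```

```text
time: 11.55
position: [0.5158, -0.3053, 0.0626]
tool_rot: [2.764, -0.844, 0.75]
ft_force: [0.8, -0.1, 0.1]
grip_width: 0.477
grip_force: 7.7
[ 1.3972  0.133  -0.9783  2.2039  0.5172  0.3774 -2.1475] [ 0.508  -0.2999  0.0787]
shift [ 0.0023 -0.0011 -0.0003] turn [0.1183 0.608  0.0638] tcp [ 0.518  -0.3054  0.064 ]
```

View pics/w5.png

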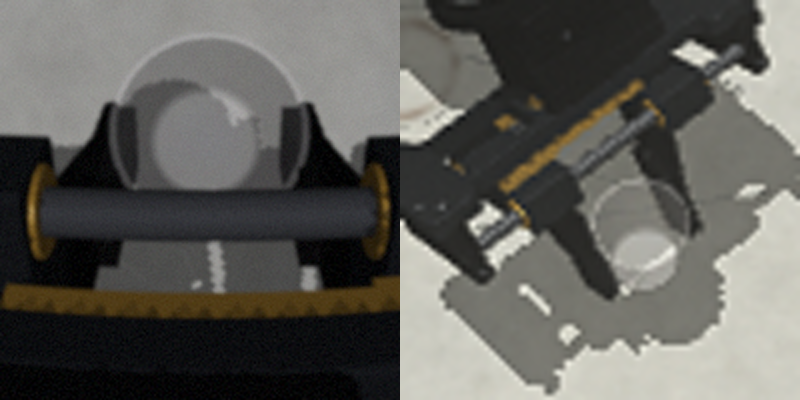

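The wrist half shows the mouth ring centred at (209,134) and the base disc at (205,141). In the side half the mouth is at (642,222) and the base at (645,262). The cup is mouth up, so now to check how upright it is.

```bash
cat > chk.py <<'E'
from h import *
w=dict(np.load("w5.npz"));s=dict(np.load("side5.npz"))
mS,bS=(298.4,274.4),(299,282.4);mW,bW=(324.5,247),(322.5,250.5)
def wray(uv):
    a=wplane(w,uv,0.);c=R.from_rotvec(w["rot"]).apply(w["hand_eye"][:3,3])+w["pos"];return c,a-c
def tri2(us,uw):
    c1,r1=ray(s,us);c2,r2=wray(uw);t=np.linalg.lstsq(np.c_[r1,-r2],c2-c1,rcond=None)[0];p,q=c1+t[0]*r1,c2+t[1]*r2;return (p+q)/2,np.linalg.norm(p-q)
m,e1=tri2(mS,mW);b,e2=tri2(bS,bW);print(m,b,m-b,np.linalg.norm(m-b),e1,e2)
E
python3 chk.py
```

```text
[ 0.5182 -0.3046  0.0946] [ 0.5184 -0.3044  0.0527] [-0.0003 -0.0002  0.0419] 0.041913564887887424 0.0055390647541419345 0.0038391752366436927
```

```bash
python3 -m handwheel '[{"x":-0.006,"y":0,"z":0.011,"wx":0,"wy":0,"wz":0},{"x":-0.012,"y":0,"z":0.021,"wx":0,"wy":0,"wz":0},{"x":-0.018,"y":0,"z":0.031,"wx":0,"wy":0,"wz":0},{"x":-0.022,"y":0,"z":0.038,"wx":0,"wy":0,"wz":0},{"x":-0.0243,"y":0,"z":0.0414,"wx":0,"wy":0,"wz":0},{"x":-0.0243,"y":0,"z":0.0414,"wx":0,"wy":0,"wz":0},{"x":-0.0243,"y":0,"z":0.0414,"wx":0,"wy":0,"wz":0}]' 0.02 8;  python3 - <<'E'
from h import *
s=ctrl.get_state();print(s["joint_positions"],s["position"]-OFF*R.from_rotvec(s["tool_rot"]).as_matrix()[:,2])
go((.51,-.30,.027),31,np.radians(-34))
E
```

```text
time: 12.23
position: [0.5197, -0.3067, 0.0164]
tool_rot: [2.763, -0.847, 0.758]
ft_force: [0.2, 0.5, 0.5]
grip_width: 0.482
grip_force: 7.7
[ 1.2032  0.228  -0.7959  2.2292  0.8368  0.3076 -2.4508] [ 0.5118 -0.3014  0.0325]
shift [-0.0047 -0.0001  0.0036] turn [-0.0464  0.342  -0.0956] tcp [ 0.518  -0.3054  0.011 ]
```

```bash
for i in 1 2 3; do python3 -m handwheel '[{"x":-0.001,"y":0,"z":0.0017,"wx":0,"wy":0,"wz":0},{"x":-0.001,"y":0,"z":0.0017,"wx":0,"wy":0,"wz":0},{"x":-0.001,"y":0,"z":0.0017,"wx":0,"wy":0,"wz":0}]' 0.02 8 | egrep 'pos|ft'; done;  python3 - <<'E'
from h import *
s=ctrl.get_state();w=ctrl.get_image("wrist");np.savez("w5.npz",**w,pos=s["position"],rot=s["tool_rot"]);d=ctrl.get_image("side");np.savez("side5.npz",**d);c=cv2.resize(d["image"][230:310,250:330],None,fx=5,fy=5,interpolation=2)
o=np.hstack([cv2.resize(w["image"][180:380,220:420],(400,400),interpolation=2),c])
cv2.imwrite("pics/w6.png",o[:,:,::-1])
E
```

```text
position: [0.5181, -0.3064, 0.0141]
ft_force: [0.0, -0.3, -0.2]
position: [0.5175, -0.3061, 0.0116]
ft_force: [0.3, -0.3, 0.3]
position: [0.5178, -0.3061, 0.0098]
ft_force: [-0.2, -0.5, 0.1]
```

```bash
for i in 1 2; do python3 -m handwheel '[{"x":-0.0007,"y":0,"z":0.0011,"wx":0,"wy":0,"wz":0},{"x":-0.0007,"y":0,"z":0.0011,"wx":0,"wy":0,"wz":0},{"x":-0.0007,"y":0,"z":0.0011,"wx":0,"wy":0,"wz":0}]' 0.02 8 | egrep 'pos|ft|wid'; done
```

```text
position: [0.5186, -0.3059, 0.0092]
ft_force: [-1.3, 2.3, 4.7]
grip_width: 0.477
position: [0.5191, -0.3059, 0.0083]
ft_force: [-2.2, 2.4, 7.1]
grip_width: 0.478
```

Contact with the table. Ease off slightly and open.

```bash
python3 -m handwheel '[{"x":0.0007,"y":0,"z":-0.0012,"wx":0,"wy":0,"wz":0},{"x":0.0007,"y":0,"z":-0.0012,"wx":0,"wy":0,"wz":0}]' 0.02 3; python3 -m handwheel '[{"x":0,"y":0,"z":0,"wx":0,"wy":0,"wz":0},{"x":0,"y":0,"z":0,"wx":0,"wy":0,"wz":0},{"x":0,"y":0,"z":0,"wx":0,"wy":0,"wz":0},{"x":0,"y":0,"z":0,"wx":0,"wy":0,"wz":0},{"x":0,"y":0,"z":0,"wx":0,"wy":0,"wz":0},{"x":0,"y":0,"z":0,"wx":0,"wy":0,"wz":0}]' 0.07; python3 - <<'E'
from h import *
s=ctrl.get_state();print(s["joint_positions"]);w=ctrl.get_image("wrist");np.savez("w6.npz",**w,pos=s["position"],rot=s["tool_rot"]);d=ctrl.get_image("side");np.savez("side6.npz",**d);c=cv2.resize(d["image"][230:310,250:330],None,fx=5,fy=5,interpolation=2)
o=np.hstack([cv2.resize(w["image"][180:380,220:420],(400,400),interpolation=2),c])
cv2.imwrite("pics/w7.png",o[:,:,::-1])
E
```

```text
time: 13.75
position: [0.5176, -0.306, 0.0086]
tool_rot: [2.763, -0.846, 0.756]
ft_force: [-0.4, 0.2, -0.1]
grip_width: 0.481
grip_force: 3.0
time: 14.25
position: [0.5175, -0.306, 0.0084]
tool_rot: [2.763, -0.846, 0.756]
ft_force: [0.1, -0.5, 0.3]
grip_width: 0.784
grip_force: 0.0
[ 1.1726  0.2373 -0.7645  2.2378  0.8871  0.2958 -2.5005]
```

```bash
python3 -m handwheel '[{"x":0,"y":0,"z":-0.005,"wx":0,"wy":0,"wz":0},{"x":0,"y":0,"z":-0.015,"wx":0,"wy":0,"wz":0},{"x":0,"y":0,"z":-0.03,"wx":0,"wy":0,"wz":0},{"x":0,"y":0,"z":-0.05,"wx":0,"wy":0,"wz":0},{"x":0.01,"y":0,"z":-0.08,"wx":0,"wy":0,"wz":0},{"x":0.02,"y":0,"z":-0.11,"wx":0,"wy":-7,"wz":0},{"x":0.04,"y":0,"z":-0.14,"wx":0,"wy":-14,"wz":0},{"x":0.06,"y":0,"z":-0.17,"wx":0,"wy":-21,"wz":0},{"x":0.08,"y":0,"z":-0.20,"wx":0,"wy":-28,"wz":0},{"x":0.09,"y":0,"z":-0.22,"wx":0,"wy":-31,"wz":0}]' 0.087; python3 - <<'E'
from h import *
s=ctrl.get_state();print(s["joint_positions"]);w=ctrl.get_image("wrist");np.savez("w8.npz",**w,pos=s["position"],rot=s["tool_rot"])
for n in("side","top"):
    d=ctrl.get_image(n);np.savez(n+"8.npz",**d)
    if n=="side":c=cv2.resize(d["image"][230:310,250:330],None,fx=5,fy=5,interpolation=2)
o=np.zeros((600,800,3),np.uint8);o[:200,:400]=cv2.resize(w["image"],(320,200)).copy() if 0 else 0
o[:400,:400]=c;o[:400,400:]=cv2.resize(w["image"][:,120:520],(400,400))
o[400:,:320]=cv2.resize(dict(np.load("w6.npz"))["image"],(320,200));o[400:,320:]=cv2.resize(d["image"][110:260,130:490],(480,200))
cv2.imwrite("pics/w9.png",o[:,:,::-1])
E
```

```text
time: 15.18
position: [0.4899, -0.2868, 0.2207]
tool_rot: [2.98, -0.913, 0.113]
ft_force: [1.7, 0.6, 1.3]
grip_width: 1.003
grip_force: 0.0
[ 1.4748  0.2295 -1.1254  1.7005  0.2351  1.2732 -1.8595]
```

View pics/w9.png

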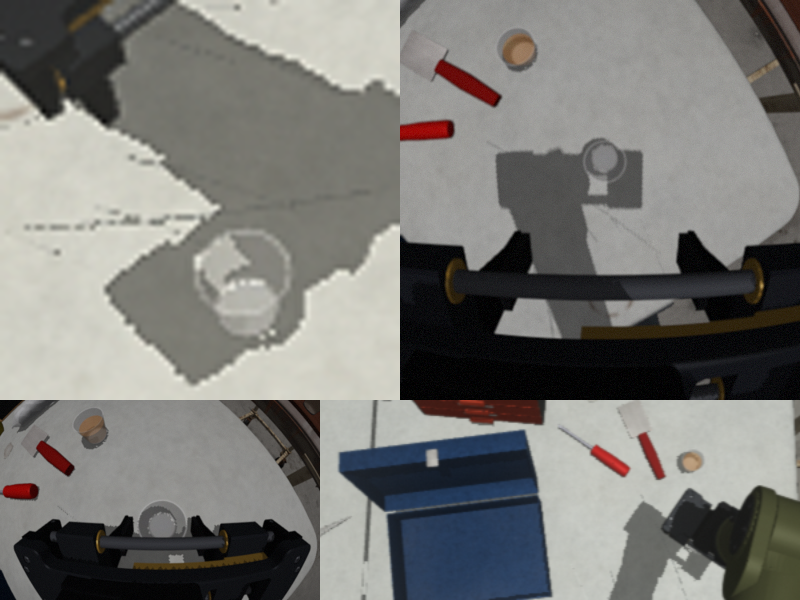

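The cup stands mouth up on its own (side crop: ring at (243,270), base at (247,305)) and the bystanders haven't moved. In the top crop the lid's edge strip is clear, with its catch at about (432,457). Next is locating the lid edge.

```bash
python3 - <<'E'
from h import *
S=dict(np.load("side0.npz"));T=dict(np.load("top0.npz"))
P=[plane(T,u,z) for u,z in(((144.5,149),.284),((283.5,133),.284),((286,146),.290),((146,163.5),.290))]
for p in P:print(p)
print("w",np.linalg.norm(P[0]-P[1]),np.linalg.norm(P[0]-P[3]),np.linalg.norm(P[1]-P[2]))
c=np.mean(P,0);v=(P[0]+P[3]-P[1]-P[2]);print("mid",c,"yaw",np.arctan2(-v[0],v[1]))
print("catch",tri(S,(385.3,88.8),T,(214,153)))
yb=.122;xb=np.array([np.cos(yb),np.sin(yb),0]);print("pred from hinge",np.array([.578,.165,.087])+.052*xb+[0,0,.2])
hsv=cv2.cvtColor(T["image"],cv2.COLOR_RGB2HSV);m=cv2.inRange(hsv,(100,90,40),(125,255,255))
cn=max(cv2.findContours(m,0,2)[0],key=cv2.contourArea);print(cv2.approxPolyDP(cn,3,True)[:,0].tolist())
E
```

```text
[0.6313 0.3267 0.284 ]
[0.6691 0.0268 0.284 ]
[0.6386 0.0202 0.29  ]
[0.598  0.3187 0.29  ]
w 0.3022773405402874 0.03474279352326537 0.031789591389983274
mid [0.6342 0.1731 0.287 ] yaw 0.13042005214980032
catch (array([0.624 , 0.1752, 0.2899]), np.float64(0.003952799186456453))
pred from hinge [0.6296 0.1713 0.287 ]
[[293, 184], [190, 200], [196, 269], [301, 256]]
```

```bash
cat >> h.py <<'E'
YB=.127;H0=np.array([.580,.1655,.087]);xb=np.array([np.cos(YB),np.sin(YB),0]);yb=np.array([-np.sin(YB),np.cos(YB),0]);zz=np.array([0,0,1.])
def lid(th,back=0,off=-.06,d=.005,s=None):
    s=s or ctrl.get_state();R0=R.from_rotvec(s["tool_rot"])
    e=-xb*np.cos(th)+zz*np.sin(th);n=xb*np.sin(th)+zz*np.cos(th)
    g=H0+(.206-d+back)*e+.016*n+off*yb;Rt=R.from_matrix(np.c_[np.cross(n,-e),n,-e]);tcp=g-OFF*e
    print(th,"shift",R0.inv().apply(tcp-s["position"]),"turn",np.degrees((R0.inv()*Rt).as_rotvec()),"tcp",tcp)
E
python3 - <<'E'
from h import *
S=dict(np.load("side0.npz"));T=dict(np.load("top0.npz"))
print("toolbox",tri(S,(428,172),T,(297,127)),tri(S,(428,172),T,(297,105)))
lid(1.745,.12)
E
```

```text
toolbox (array([0.7501, 0.016 , 0.1633]), np.float64(0.05885039742516558)) (array([0.772 , 0.0072, 0.1894]), np.float64(0.008650325146382252))
1.745 shift [-0.0771 -0.4243 -0.166 ] turn [  10.3832  -14.2755 -130.7005] tcp [0.6552 0.1146 0.382 ]
```

```bash
python3 -m handwheel '[{"x":0,"y":0,"z":-0.04,"wx":0,"wy":0,"wz":-7},{"x":0,"y":0,"z":-0.08,"wx":0,"wy":0,"wz":-14},{"x":0,"y":0,"z":-0.12,"wx":0,"wy":0,"wz":-21},{"x":0,"y":0,"z":-0.16,"wx":0,"wy":0,"wz":-28},{"x":0,"y":-0.02,"z":-0.18,"wx":0,"wy":0,"wz":-35},{"x":0,"y":-0.05,"z":-0.19,"wx":0,"wy":0,"wz":-42},{"x":0,"y":-0.08,"z":-0.19,"wx":0,"wy":0,"wz":-49},{"x":0,"y":-0.11,"z":-0.19,"wx":0,"wy":0,"wz":-56},{"x":0,"y":-0.14,"z":-0.19,"wx":0,"wy":0,"wz":-63},{"x":0,"y":-0.17,"z":-0.19,"wx":0,"wy":0,"wz":-70}]' 0.087; python3 - <<'E'
from h import *
print(ctrl.get_state()["joint_positions"])
lid(1.745,.12)
E
```

```text
time: 16.17
position: [0.5732, -0.1348, 0.4065]
tool_rot: [2.924, 0.962, 0.074]
ft_force: [0.7, -0.4, 0.9]
grip_width: 0.999
grip_force: 0.0
[ 1.1746  0.3242 -1.3118  1.3113  0.3663  1.6741 -0.9981]
1.745 shift [ 0.2136 -0.1536  0.0188] turn [ 13.6509  -4.3987 -60.8019] tcp [0.6552 0.1146 0.382 ]
```

```bash
python3 -m handwheel '[{"x":0.02,"y":-0.015,"z":0,"wx":1,"wy":0,"wz":-7},{"x":0.045,"y":-0.03,"z":0,"wx":2,"wy":0,"wz":-14},{"x":0.07,"y":-0.05,"z":0,"wx":4,"wy":-1,"wz":-21},{"x":0.095,"y":-0.07,"z":0,"wx":6,"wy":-1.5,"wz":-27},{"x":0.12,"y":-0.09,"z":0,"wx":8,"wy":-2,"wz":-33},{"x":0.145,"y":-0.11,"z":0,"wx":10,"wy":-3,"wz":-39},{"x":0.17,"y":-0.13,"z":0.01,"wx":11,"wy":-3.5,"wz":-45},{"x":0.19,"y":-0.14,"z":0.015,"wx":12,"wy":-4,"wz":-51},{"x":0.2136,"y":-0.1536,"z":0.0188,"wx":13,"wy":-4.2,"wz":-57},{"x":0.2136,"y":-0.1536,"z":0.0188,"wx":13.6,"wy":-4.4,"wz":-60.8}]' 0.087; python3 - <<'E'
from h import *
print(ctrl.get_state()["joint_positions"])
lid(1.745,.12)
E
```

```text
time: 17.0
position: [0.656, 0.1199, 0.3801]
tool_rot: [-1.982, -2.274, 0.195]
ft_force: [-0.9, 1.1, -0.6]
grip_width: 1.0
grip_force: 0.0
[ 0.3225  0.7278 -1.2044  0.877   0.6286  2.029  -0.4191]
1.745 shift [-0.0051 -0.0018 -0.0016] turn [-0.0689 -0.1601  0.599 ] tcp [0.6552 0.1146 0.382 ]
```

```bash
python3 -m handwheel '[{"x":-0.005,"y":-0.0015,"z":0.02,"wx":0,"wy":0,"wz":0.5},{"x":-0.005,"y":-0.0015,"z":0.04,"wx":0,"wy":0,"wz":0.5},{"x":-0.005,"y":-0.0015,"z":0.06,"wx":0,"wy":0,"wz":0.5},{"x":-0.005,"y":-0.0015,"z":0.08,"wx":0,"wy":0,"wz":0.5},{"x":-0.005,"y":-0.0015,"z":0.092,"wx":0,"wy":0,"wz":0.5},{"x":-0.005,"y":-0.0015,"z":0.1,"wx":0,"wy":0,"wz":0.5},{"x":-0.005,"y":-0.0015,"z":0.108,"wx":0,"wy":0,"wz":0.5},{"x":-0.005,"y":-0.0015,"z":0.114,"wx":0,"wy":0,"wz":0.5},{"x":-0.005,"y":-0.0015,"z":0.117,"wx":0,"wy":0,"wz":0.5},{"x":-0.005,"y":-0.0015,"z":0.117,"wx":0,"wy":0,"wz":0.5}]' 0.087; python3 - <<'E'
from h import *
print(ctrl.get_state()["joint_positions"])
lid(1.745,0)
w=ctrl.get_image("wrist");hsv=cv2.cvtColor(w["image"],cv2.COLOR_RGB2HSV);m=cv2.inRange(hsv,(100,90,30),(125,255,255))
for r in range(120,330,14):
    x=np.flatnonzero(m[r]);print(r,(x.min(),x.max(),len(x)) if len(x) else None)
cv2.imwrite("pics/w10.png",w["image"][:,:,::-1])
E
```

```text
time: 17.83
position: [0.6359, 0.1051, 0.2686]
tool_rot: [-2.013, -2.252, 0.194]
ft_force: [1.1, 0.0, 0.7]
grip_width: 1.0
grip_force: 0.0
[ 0.4939  0.7221 -1.2312  1.1906  0.5961  1.7982 -0.4774]
1.745 shift [0.007  0.0003 0.0049] turn [ 0.1247 -0.1458 -0.8358] tcp [0.6346 0.112  0.2638]
120 (np.int64(169), np.int64(375), 138)
134 (np.int64(170), np.int64(375), 137)
148 (np.int64(172), np.int64(375), 136)
162 (np.int64(174), np.int64(375), 202)
176 (np.int64(175), np.int64(374), 200)
190 (np.int64(177), np.int64(373), 197)
204 (np.int64(180), np.int64(373), 194)
218 (np.int64(181), np.int64(372), 192)
232 (np.int64(242), np.int64(372), 131)
246 (np.int64(307), np.int64(371), 65)
260 (np.int64(308), np.int64(370), 63)
274 (np.int64(308), np.int64(370), 63)
288 (np.int64(535), np.int64(535), 1)
302 (np.int64(133), np.int64(368), 60)
316 (np.int64(311), np.int64(367), 57)
```

```bash
python3 - <<'E'
from h import *
w=ctrl.get_image("wrist");im=w["image"]
w.update(pos=np.zeros(3),rot=np.zeros(3))
for u in((307,250),(371,250),(308,270),(370,270),(373,204)):print(u,wplane(w,u,-.0187))
for r in(204,225,250,265):print(r,[(c,*im[r,c]) for c in range(230,421,10)])
E
```

```text
(307, 250) [ 0.0068 -0.0078 -0.0187]
(371, 250) [ 0.0066  0.0257 -0.0187]
(308, 270) [-0.0054 -0.0076 -0.0187]
(370, 270) [-0.0057  0.0259 -0.0187]
(373, 204) [ 0.0322  0.0253 -0.0187]
204 [(230, np.uint8(34), np.uint8(48), np.uint8(80)), (240, np.uint8(28), np.uint8(44), np.uint8(68)), (250, np.uint8(28), np.uint8(46), np.uint8(71)), (260, np.uint8(32), np.uint8(46), np.uint8(72)), (270, np.uint8(34), np.uint8(50), np.uint8(78)), (280, np.uint8(29), np.uint8(45), np.uint8(76)), (290, np.uint8(31), np.uint8(48), np.uint8(76)), (300, np.uint8(32), np.uint8(48), np.uint8(76)), (310, np.uint8(24), np.uint8(41), np.uint8(71)), (320, np.uint8(28), np.uint8(48), np.uint8(81)), (330, np.uint8(19), np.uint8(41), np.uint8(64)), (340, np.uint8(26), np.uint8(47), np.uint8(75)), (350, np.uint8(28), np.uint8(46), np.uint8(77)), (360, np.uint8(28), np.uint8(48), np.uint8(73)), (370, np.uint8(20), np.uint8(41), np.uint8(67)), (380, np.uint8(149), np.uint8(149), np.uint8(147)), (390, np.uint8(157), np.uint8(156), np.uint8(152)), (400, np.uint8(245), np.uint8(245), np.uint8(244)), (410, np.uint8(243)
[... 2396 characters left out ...]
), (290, np.uint8(242), np.uint8(242), np.uint8(240)), (300, np.uint8(244), np.uint8(244), np.uint8(242)), (310, np.uint8(23), np.uint8(44), np.uint8(74)), (320, np.uint8(26), np.uint8(47), np.uint8(76)), (330, np.uint8(28), np.uint8(45), np.uint8(76)), (340, np.uint8(24), np.uint8(44), np.uint8(74)), (350, np.uint8(28), np.uint8(47), np.uint8(74)), (360, np.uint8(21), np.uint8(41), np.uint8(69)), (370, np.uint8(62), np.uint8(76), np.uint8(95)), (380, np.uint8(243), np.uint8(242), np.uint8(240)), (390, np.uint8(244), np.uint8(244), np.uint8(242)), (400, np.uint8(13), np.uint8(13), np.uint8(15)), (410, np.uint8(10), np.uint8(16), np.uint8(18)), (420, np.uint8(16), np.uint8(16), np.uint8(17))]
```

```bash
python3 -m handwheel '[{"x":0.002,"y":0.004,"z":0.003,"wx":0,"wy":0,"wz":-0.6},{"x":0.004,"y":0.009,"z":0.007,"wx":0,"wy":0,"wz":-0.6},{"x":0.004,"y":0.009,"z":0.007,"wx":0,"wy":0,"wz":-0.6},{"x":0.004,"y":0.009,"z":0.007,"wx":0,"wy":0,"wz":-0.6}]' 0.087; python3 - <<'E'
from h import *
w=ctrl.get_image("wrist");hsv=cv2.cvtColor(w["image"],cv2.COLOR_RGB2HSV);m=cv2.inRange(hsv,(100,90,30),(125,255,255))
w.update(pos=np.zeros(3),rot=np.zeros(3))
for r in(250,265):
    x=np.flatnonzero(m[r]);print(r,x.min(),x.max(),len(x),[wplane(w,(q,r),-.022)[1] for q in(x.min(),x.max())])
print(ctrl.get_state()["joint_positions"])
E
```

```text
time: 18.27
position: [0.6433, 0.1103, 0.2599]
tool_rot: [-2.0, -2.262, 0.193]
ft_force: [0.5, 0.6, -0.3]
grip_width: 1.0
grip_force: 0.0
250 287 355 69 [np.float64(-0.017924695966284012), np.float64(0.016825682140948234)]
265 288 354 67 [np.float64(-0.017834973591861966), np.float64(0.01668205674993012)]
[ 0.4736  0.7406 -1.2224  1.1789  0.6086  1.793  -0.4719]
```

```bash
python3 -m handwheel '[{"x":0,"y":0,"z":0.002,"wx":0,"wy":0,"wz":0},{"x":0,"y":0,"z":0.002,"wx":0,"wy":0,"wz":0},{"x":0,"y":0,"z":0.002,"wx":0,"wy":0,"wz":0},{"x":0,"y":0,"z":0.002,"wx":0,"wy":0,"wz":0},{"x":0,"y":0,"z":0.002,"wx":0,"wy":0,"wz":0},{"x":0,"y":0,"z":0.002,"wx":0,"wy":0,"wz":0},{"x":0,"y":0,"z":0.002,"wx":0,"wy":0,"wz":0},{"x":0,"y":0,"z":0.002,"wx":0,"wy":0,"wz":0},{"x":0,"y":0,"z":0.002,"wx":0,"wy":0,"wz":0},{"x":0,"y":0,"z":0.002,"wx":0,"wy":0,"wz":0}]' 0.02 15;python3 -m handwheel '[{"x":0,"y":0,"z":0,"wx":0,"wy":0,"wz":0},{"x":0,"y":0,"z":0,"wx":0,"wy":0,"wz":0},{"x":0,"y":0,"z":0,"wx":0,"wy":0,"wz":0}]' 0.02 15; python3 - <<'E'
from h import *
s=ctrl.get_state();Rt=R.from_rotvec(s["tool_rot"]).as_matrix();e=-Rt[:,2];n=Rt[:,1]
g=s["position"]+OFF*e
th=np.pi/2+np.arctan2(e@np.r_[xb[:2],0],e[2]);print("tool lid-angle",th,"yaw",np.arctan2(n[1],n[0]))
H=g-(.206-.0055)*(-xb*np.cos(1.745)+zz*np.sin(1.745))-.016*(xb*np.sin(1.745)+zz*np.cos(1.745));print("H(+off yb)",H)
# arc rows relative to present tool pose, hinge axis yb
R0=R.from_matrix(Rt)
for a in(-.1,-.2,-.3,-.426):
    q=R.from_rotvec(yb*a*1);tcp=H+q.apply(s["position"]-H);print(a,(tcp-s["position"]),"shift",R0.inv().apply(tcp-s["position"]),"turn",np.degrees((R0.inv()*q*R0).as_rotvec()))
E
```

```text
time: 19.15
position: [0.6424, 0.1099, 0.2586]
tool_rot: [-2.0, -2.262, 0.194]
ft_force: [-1.8, -0.5, 0.8]
grip_width: 0.39
grip_force: 14.9
time: 19.4
position: [0.6425, 0.1098, 0.2586]
tool_rot: [-2.0, -2.262, 0.194]
ft_force: [-3.0, -0.9, 1.3]
grip_width: 0.39
grip_force: 14.9
tool lid-angle 1.7435292982367832 yaw 0.1229075010405515
H(+off yb) [0.5956 0.1038 0.0824]
-0.1 [-0.0177 -0.0023  0.0038] shift [-0.0001 -0.0182 -0.0007] turn [-5.7295  0.0231 -0.0139]
-0.2 [-0.0357 -0.0046  0.0059] shift [-0.0001 -0.0364  0.0004] turn [-11.459    0.0462  -0.0278]
-0.3 [-0.0538 -0.0069  0.0061] shift [-0.0002 -0.0544  0.0033] turn [-17.1885   0.0693  -0.0416]
-0.426 [-0.0764 -0.0098  0.0038] shift [-0.0003 -0.0766  0.0095] turn [-24.4077   0.0984  -0.0591]
```

```bash
python3 -m handwheel '[{"x":0,"y":-0.0076,"z":-0.0005,"wx":-2.4,"wy":0,"wz":0},{"x":0,"y":-0.0153,"z":-0.0007,"wx":-4.9,"wy":0,"wz":0},{"x":0,"y":-0.0229,"z":-0.0005,"wx":-7.3,"wy":0,"wz":0},{"x":0,"y":-0.0305,"z":0,"wx":-9.8,"wy":0,"wz":0},{"x":0,"y":-0.0381,"z":0.0008,"wx":-12.2,"wy":0,"wz":0},{"x":0,"y":-0.0458,"z":0.0018,"wx":-14.6,"wy":0,"wz":0},{"x":0,"y":-0.0533,"z":0.0032,"wx":-17.1,"wy":0,"wz":0},{"x":0,"y":-0.0608,"z":0.005,"wx":-19.5,"wy":0,"wz":0},{"x":0,"y":-0.0682,"z":0.0071,"wx":-22,"wy":0.1,"wz":0},{"x":0,"y":-0.0755,"z":0.0094,"wx":-24.4,"wy":0.1,"wz":0}]' 0.02 15;python3 -m handwheel '[{"x":0,"y":0,"z":0,"wx":0,"wy":0,"wz":0},{"x":0,"y":0,"z":0,"wx":0,"wy":0,"wz":0},{"x":0,"y":0,"z":0,"wx":0,"wy":0,"wz":0},{"x":0,"y":0,"z":0,"wx":0,"wy":0,"wz":0},{"x":0,"y":0,"z":0,"wx":0,"wy":0,"wz":0},{"x":0,"y":0,"z":0,"wx":0,"wy":0,"wz":0},{"x":0,"y":0,"z":0,"wx":0,"wy":0,"wz":0},{"x":0,"y":0,"z":0,"wx":0,"wy":0,"wz":0}]' 0.02 15; cat > a.py <<'E'
from h import *
s=ctrl.get_state();Rt=R.from_rotvec(s["tool_rot"]).as_matrix();e=-Rt[:,2]
g=s["position"]+OFF*e;print("tool angle",np.pi/2+np.arctan2(e@xb,e[2]),s["qd"])
for hz in(.0824,.087):
    v=g-np.array([.5956,.1038,hz]);v0=np.array([.6425,.1098,.2586])+OFF*np.array([.171*xb[0],.171*xb[1],.985])-np.array([.5956,.1038,hz])
    f=lambda v:np.arctan2(v@xb,v[2]);print("lid from position",1.745+f(v)-f(v0),s["joint_positions"])
w=ctrl.get_image("wrist");hsv=cv2.cvtColor(w["image"],cv2.COLOR_RGB2HSV);m=cv2.inRange(hsv,(100,90,30),(125,255,255))
w.update(pos=np.zeros(3),rot=np.zeros(3))
for r in(250,265):
    x=np.flatnonzero(m[r]);print(r,x.min(),x.max(),len(x))
E
python3 a.py
```

```text
time: 20.23
position: [0.5689, 0.1001, 0.2623]
tool_rot: [1.964, 2.221, 0.285]
ft_force: [-1.6, 0.4, 8.7]
grip_width: 0.388
grip_force: 16.2
time: 20.9
position: [0.5684, 0.1009, 0.263]
tool_rot: [1.967, 2.225, 0.284]
ft_force: [2.4, -2.1, -1.0]
grip_width: 0.387
grip_force: 15.1
tool angle 1.323066520798153 [ 0.0067 -0.022  -0.0025  0.0059 -0.0069 -0.0018  0.0012]
lid from position 1.3318043382895932 [ 1.1538 -0.0176 -1.3504  1.7649 -0.0061  1.133  -0.0741]
lid from position 1.3222179770374198 [ 1.1538 -0.0176 -1.3504  1.7649 -0.0061  1.133  -0.0741]
250 147 358 100
265 287 358 72
```

```bash
python3 -m handwheel '[{"x":0,"y":0,"z":0,"wx":0,"wy":0,"wz":0},{"x":0,"y":0,"z":0,"wx":0,"wy":0,"wz":0},{"x":0,"y":0,"z":0,"wx":0,"wy":0,"wz":0},{"x":0,"y":0,"z":0,"wx":0,"wy":0,"wz":0},{"x":0,"y":0,"z":0,"wx":0,"wy":0,"wz":0},{"x":0,"y":0,"z":0,"wx":0,"wy":0,"wz":0},{"x":0,"y":0,"z":0,"wx":0,"wy":0,"wz":0},{"x":0,"y":0,"z":0,"wx":0,"wy":0,"wz":0},{"x":0,"y":0,"z":0,"wx":0,"wy":0,"wz":0},{"x":0,"y":0,"z":0,"wx":0,"wy":0,"wz":0}]' 0.02 15; python3 a.py; python3 - <<'E'
from h import *
a=cv2.cvtColor(dict(np.load("side8.npz"))["image"],6);b=cv2.cvtColor(ctrl.get_image("side")["image"],6)
t=a[272:302,284:312]
r=cv2.matchTemplate(b,cv2.Canny(t,30,90) if 0 else t,cv2.TM_CCOEFF_NORMED);print(cv2.minMaxLoc(r))
f=dict(np.load("side0.npz"))["image"];f=cv2.cvtColor(f,6)[285:315,350:385];print(cv2.minMaxLoc(cv2.matchTemplate(b,f,cv2.TM_CCOEFF_NORMED)))
E
```

```text
time: 21.78
position: [0.5679, 0.1007, 0.2629]
tool_rot: [1.966, 2.223, 0.281]
ft_force: [2.9, -4.1, -0.8]
grip_width: 0.39
grip_force: 15.2
tool angle 1.3231027885292466 [ 0.0009 -0.0014 -0.0014  0.0001  0.0004 -0.0008  0.0001]
lid from position 1.329272334805002 [ 1.1551 -0.0214 -1.351   1.7659 -0.0071  1.133  -0.0737]
lid from position 1.3196272395557356 [ 1.1551 -0.0214 -1.351   1.7659 -0.0071  1.133  -0.0737]
250 147 358 100
265 288 358 71
(-0.5172984004020691, 0.46994835138320923, (596, 69), (505, 40))
(-0.6058201193809509, 0.9996399879455566, (488, 153), (350, 285))
```

```bash
python3 - <<'E'
from h import *
b=ctrl.get_image("side")["image"]
for im in(dict(np.load("side8.npz"))["image"],b):
    g=cv2.resize(cv2.cvtColor(im,7)[260:315,270:330],None,fx=6,fy=6,interpolation=2)
    c=cv2.HoughCircles(g,cv2.HOUGH_GRADIENT,1,20,param1=60,param2=15,minRadius=25,maxRadius=70);print(None if c is None else c[0][:6]/6+np.array([270,260,0]))
    print(cv2.cvtColor(im,7)[268:306:3,280:318:3])
E
```

```text
[[299.0833 284.75     9.25  ]
 [300.4167 288.4167  11.5667]
 [295.5833 284.75    11.3833]
 [302.0833 282.4167   5.6333]
 [300.0833 292.25     6.    ]
 [297.75   281.25     5.45  ]]
[[207 205 204 206 119 119 116 119 117 119 119 119 119]
 [208 206 211 211 218 123 121 107 115 115 118 119 119]
 [124 214 214 211 119 121 122 120 119 120 119 120 122]
 [211 212 210 122 125 182 130 132 150 120 122 123 124]
 [112 122 123 131 180 179 128 132 130 141 122 119 122]
 [120 121 123 211 177 180 126 131 131 155 121 122 119]
 [122 120 118 158 177 143 218 215 128 160 120 137 211]
 [121 121 123 122 120 177 181 182 182 120 134 207 209]
 [124 122 123 122 120 194 189 193 166 124 134 208 210]
 [123 124 121 125 125 155 155 167 120 121 216 207 206]
 [124 123 121 124 125 122 123 117 121 218 211 210 206]
 [212 121 123 122 124 121 221 209 209 209 207 210 203]
 [213 214 124 121 124 215 208 210 208 208 210 208 203]]
[[302.9167 290.9167   8.0833]
 [298.5833 284.9167   8.7333]
 [299.4167 290.25     6.7   ]
 [301.0833 293.75     7.5833]
 [301.5833 282.0833   4.6667]
 [305.4167 293.4167   4.55  ]]
[[189 188 186 189 191 188 176 132 187 187 187 189 188]
 [190 189 194 193 191 194 192 123 142 180 187 189 190]
 [114 196 196 198 192 192 192 191 188 189 188 189 191]
 [192 193 195 193 195 163 163 164 201 190 191 193 192]
 [190 192 194 196 161 162 164 165 164 192 191 187 191]
 [187 187 193 185 160 164 115 116 116 189 190 191 190]
 [192 187 185 194 158 131 200 197 119 144 192 190 190]
 [189 188 191 188 149 159 165 165 164 109 121 189 191]
 [192 188 191 192 157 177 172 177 151 112 121 190 191]
 [192 191 188 194 188 140 140 150 109 109 197 189 188]
 [191 188 188 192 193 188 199 103 110 199 192 191 187]
 [193 191 190 189 191 190 194 191 191 192 188 191 184]
 [194 193 193 191 192 192 189 191 190 190 191 189 185]]
```

The cup hasn't moved: the ring is at (299,285) and the base at (299.4,290) in both frames. I'm handing in.

```bash
python3 -c "
from bench import ctrl
print(ctrl.close_job())"
```

```text
the job is handed in; nothing more can be done
None
```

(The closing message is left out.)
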